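# Lock the blade cassette with the ball-lock pin

### The arm

A 6-joint arm with a two-finger parallel gripper is mounted at the origin on the work surface. World frame = base frame: x ahead of the robot, y to its left, z up, the work surface at z = 0. Lengths are in m, angles in degrees, forces in N, time in s.
With the tool pointing down it reaches from about 0.375 to 0.75 m from the base axis. Payload 9 kg.
Tool frame: the origin (TCP) lies where the fingers leave the gripper's body, on its centre line; the fingertips stand 73 mm ahead of it and the grasp point (between the pads) lies 54 mm ahead of it (robot.tip_reach is the distance from the TCP to the fingertips, in m); z points along the fingers, y is the line along which they close (so a half turn about z gives the same grasp; the last joint's range is limited). The gripper opens to 85 mm and grips with 20 to 120 N. Pads are 22 mm wide; open, the fingers measure 114 mm over their backs; the gripper's body (76 mm by 85 mm) begins 54 mm behind the grasp point. The pads swing forward as they close: fully open they stand 13 mm farther back than shut.
Start: joints at [-78.02, 5.964, 5.575, 89.605, 0, 77.527], TCP at [0.248, -0.546, 0.304] pointing down, gripper open.
Joint ranges: [-171.21, 171.21], [-48.23, 106.86], [-62.78, 66.21], [-105.2, 120.99], [-86.42, 89.51], [-180, 180]. Speed limits (degrees/s): [127.2, 127.2, 147.25, 180, 180, 180].

### API

Orientations are given as [roll, pitch, yaw] about the fixed x, y, z axes, in that order (R = Rz(yaw) Ry(pitch) Rx(roll)).
In Python, from plant import robot gives the robot as it stands. Calls block until the motion is done:
- robot.move_pose(position, orientation): joint-space move of the TCP to a pose.
- robot.line_to(position, vel=0.15, rotation=None, guard=None): straight line of the TCP; rotation=None keeps the orientation; vel is the mean speed in m/s. With guard (N) it stops when the force on the tool has changed by that much, and returns True; else False.
- robot.goto_joints(angles): joint-space move.
- robot.set_gripper(opening): finger opening in m; the grip force is fixed at half the most; returns when the fingers have stopped.
- robot.pause(seconds).
- robot.ik(position, orientation): joint angles nearest the present ones, or None.
- robot.observe(): the state.
- robot.grab_frame(name): name is "scene" or "top"; returns the picture (420x560x3 uint8, blue, green, red); there is no depth.
- robot.get_calibration(name): a dict with "vertical_fov" (degrees; the focal length in pixels is half the picture's height over the tangent of half this angle, whatever the lens; pixels are square), "cx", "cy" (the principal point, pixels), "rvec" (rotation vector, rad) and "tvec" (3), from world to camera coordinates, as OpenCV has them. Camera axes: x right, y down, z forward; pixel columns grow to the right and rows downward; lengths in m; the calibration is good to about 2 mm. A picture is of the moment at which its call begins. get_calibration takes no time and is no camera call.
A pose or a line that the arm cannot do raises robot.IKError and nothing moves.
- robot.job_done(): hands the job in; it is judged then, once.
The state is a dict: "time": time; "q": joint angles; "qvel": joint speeds; "joint_torque": joint torques, N m; "tool_pos": TCP position; "tcp_rot": TCP orientation; "ft_force": force on the tool from outside, world axes, zero at the start; "torque": the same for the moment, N m; "gripper_width": finger opening in m; "gripper_force": force on a finger pad.
Only numpy, scipy, OpenCV 4.12 (cv2) and the standard library are available. Lean on these libraries where they do the work, as an engineer would, in place of code of your own. Each camera call takes 0.05 s, during which the arm holds its last target. There are 200 camera calls.

### The job

Push the vegetable cutter's blade cassette fully home by its upright tab, then take the ball-lock pin from its holder and set its nose upright in the hole of the cutter's fork. Press the pin's button so that the balls draw in, slide the pin down through the aligned holes until its collar sits on the fork, and let go so that the button springs out and the balls lock below the fork. Push gently throughout, never with more than 25 N on the button or 30 N on the cutter, and leave the glass, the bowl and the bottle opener where they are.

Things in the scene. Friction and masses are not known exactly. Their poses are not given: they have to be found in the camera images.
- cutter_hole (a point): Centre of the mouth of the pin hole, on the flat top of the fixed cutter's fork, 98 mm above the table; z up. The vertical hole is 15.6 mm wide with a 1 mm chamfer and runs through the upper ear (10 mm thick, 50 x 50 mm), a 3 mm gap, the cassette's tongue (10), a 3 mm gap and the lower ear (10; underside 36 mm below the mouth). Below it is 35 mm of free space.
- cutter: Fixed stainless bench vegetable cutter; origin on the table under the hole's axis, axes as cutter_hole's. Its housing, a steel block 150 mm wide in x with a square hopper, up to 165 mm tall, begins 75 mm from the hole on the +y side; the cassette's tab stands on the -y side.
- cassette (a joint): How far the blade cassette is pulled out, m: 0 = home against its hard stop (its hole in line with the fork's holes; the pin needs this to about 1 mm), 0.06 = fully out. It slides along the cutter's y, home being towards +y, with about 3 N of friction, and stays where left.
- tab (a point): Centre of the outer (-y) face of the cassette's upright push tab, a dark steel plate 60 mm wide in x, 8 mm thick in y, from 70 to 125 mm above the table (this point at 105 mm). Axes as the cutter's. Push it towards +y; this face is 103 mm from the hole's axis when the cassette is home.
- pin: The steel ball-lock pin, 0.13 to 0.24 kg; origin at its tip, z along it towards the button. Shank 14 mm diameter, 60 mm long from tip to collar, its last 10 mm tapered to 7 mm at the tip. Four locking balls stand out 2.5 mm from the shank 18 to 22 mm above the tip. At the start it hangs upright and loose in its holder, collar on the holder's top.
- pin_grip (a point): Centre of the pin's round black ribbed grip (24 mm diameter, 44 mm tall), on the axis half-way up, 86 mm above the tip; z as the pin's.
- pin_collar (a point): Centre of the underside (seating face) of the pin's steel collar (32 mm diameter, 4 mm thick), 60 mm above the tip, 26 mm below pin_grip. With the button out the balls block the hole: the pin then stands by itself in the fork's hole on the balls, nose 18 mm deep, this point 42 mm above the mouth.
- button_top (a point): Centre of the top of the pin's push button, a steel disc 16 mm in diameter standing 8 mm out of the top of the grip; 30 mm above pin_grip with the button out, 25 mm fully in.
- pin_button (a joint): Travel of the pin's button, m: 0 = out (balls out), 0.005 = fully in (balls in). Spring: 3 N to start, 7 N fully in. The balls enter the hole from about 0.003 on. In the hole its wall holds the button part-way in; the pin drags, and pressed off its middle it can tilt and jam. The balls spring out once below the fork, collar within 2 mm of the mouth.
- bowl: Small steel bowl, 100 mm wide, 45 mm tall, loose; origin at the centre of its underside. A bystander.
- opener: Flat red bottle opener, about 165 x 36 x 5 mm, lying along its x; origin under the middle of its handle. A bystander.
- holder: Fixed white plastic pin holder, a block 64 x 64 x 66 mm tall with a 24 mm wide vertical hole through its middle; origin at the centre of its underside.
- tumbler: Upturned drinking glass, 72 mm wide at the table, 110 mm tall, loose; origin at the centre of its underside. A bystander.
Mind the look-alikes: they are no part of the job. Leave any green or yellow look-alike of the pin alone.

How it is judged:
By the outcome, as a careful person would: the job done as asked, in the order asked, and still so for the second after the job is handed in, with the robot touching nothing.
It also fails if it takes over 67 s, if anything falls off the work surface, if the arm or the gripper's body presses on something with over 40 N, if the wrist force passes 120 N, or if a joint passes its speed limit or range.

## Working session

There is one attempt and no reset: what is moved stays moved. The work goes in short steps, each a Python script; the robot and the scene stay as the last script left them, time stands still between calls to the robot, and variables do not carry over. Pictures are saved under pics/ and viewed, at most 10 in all, crops included, and the job is handed in when it is done.

```bash
mkdir -p pics; ls; python3 - <<'E'
from plant import robot
import cv2
for n in("scene","top"):
    cv2.imwrite(f"pics/{n}0.png",robot.grab_frame(n)); print(n,robot.get_calibration(n))
print(robot.observe())
E
```

```text
pics
scene {'vertical_fov': 43.23288875462989, 'cx': 281.4279726933866, 'cy': 211.2870892046943, 'rvec': array([ 0.76774899,  2.71400474, -0.94899308]), 'tvec': array([ 0.48967132, -0.17362467,  1.67671365])}
top {'vertical_fov': 54.32643256964437, 'cx': 277.80570696882376, 'cy': 211.61855490396044, 'rvec': array([ 2.13212408, -2.1562183 ,  0.15678565]), 'tvec': array([0.01137093, 0.59363074, 1.05849331])}
{'time': 0.1, 'q': array([-7.80212741e+01,  5.99569019e+00,  5.53152278e+00,  8.96057656e+01,
        6.59519574e-04,  7.75271964e+01]), 'qvel': array([ 0.10570372, -0.09706196,  0.01227283, -0.05182752,  0.066067  ,
        0.11178439]), 'joint_torque': array([ 7.80255039e-03, -5.58206534e+01,  5.04719496e+01,  1.29674625e-02,
       -2.62107023e-04,  2.32322083e-05]), 'tool_pos': array([ 0.24832306, -0.54595964,  0.30319508]), 'tcp_rot': array([-1.79931860e+02, -1.57478193e-02,  2.44515198e+01]), 'ft_force': array([-0.19081735,  1.0574807 ,  0.54902026]), 'torque': array([0.04382885, 0.04856532, 0.01069184]), 'gripper_force': 0.0, 'gripper_width': 0.08532778765948917}
```

View pics/scene0.png

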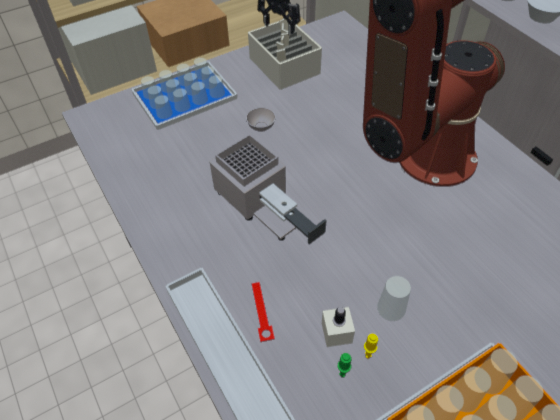

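View pics/top0.png

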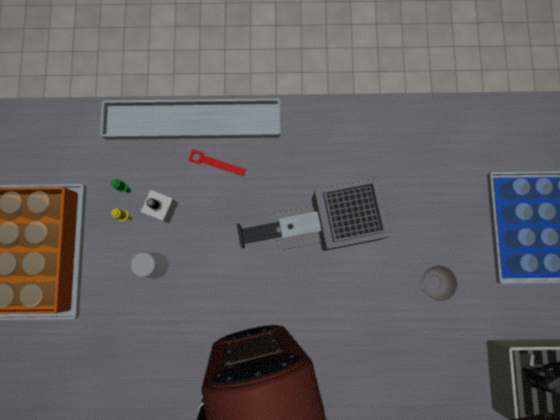

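The pictures show:
- Cutter: scene (250,175), top (350,212).
- Fork hole: top about (291,226).
- Tab: scene (315,230), top (241,235).
- Holder with the black pin: scene (339,318), top (155,204).

Pin candidates are black in the white holder at top (153,203), green at (120,186) and yellow at (121,214). I choose the black one and check it in a close crop.

```bash
cat > h.py <<'E'
import numpy as np,cv2
from plant import robot
def cal(n):
    c=robot.get_calibration(n); f=210/np.tan(np.radians(c["vertical_fov"]/2))
    return np.array([[f,0,c["cx"]],[0,f,c["cy"]],[0,0,1]]),cv2.Rodrigues(c["rvec"])[0],np.asarray(c["tvec"]).ravel(),c["rvec"]
def ray(n,uv):
    K,R,t,_=cal(n); d=R.T@np.linalg.solve(K,[*uv,1]); return -R.T@t,d/np.linalg.norm(d)
def onz(n,uv,z):
    o,d=ray(n,uv); return o+d*(z-o[2])/d[2]
def two(uvs,uvt):
    a,d=ray("scene",uvs); b,e=ray("top",uvt)
    s=np.linalg.lstsq(np.c_[d,-e],b-a,rcond=None)[0]; p,q=a+s[0]*d,b+s[1]*e
    return (p+q)/2,np.linalg.norm(p-q)
def proj(n,P):
    K,R,t,r=cal(n); return cv2.projectPoints(np.float64(P).reshape(-1,1,3),r,t,K,None)[0].reshape(-1,2)
E
python3 - <<'E'
import cv2,numpy as np
s=cv2.imread("pics/scene0.png");t=cv2.imread("pics/top0.png")
def c(im,x,y,w,h,k): return cv2.resize(im[y:y+h,x:x+w],(w*k,h*k),interpolation=cv2.INTER_CUBIC)
# 400x300 panels
o=np.vstack([np.hstack([c(s,310,290,80,60,5),c(s,252,180,80,60,5)]),np.hstack([c(t,115,175,80,60,5),c(t,235,198,100,60,4)[:, :400] if 0 else cv2.copyMakeBorder(c(t,230,198,100,60,4),0,60,0,0,cv2.BORDER_CONSTANT)])])
cv2.imwrite("pics/crop1.png",o);print(o.shape)
E
```

```text
(600, 800, 3)
```

View pics/crop1.png

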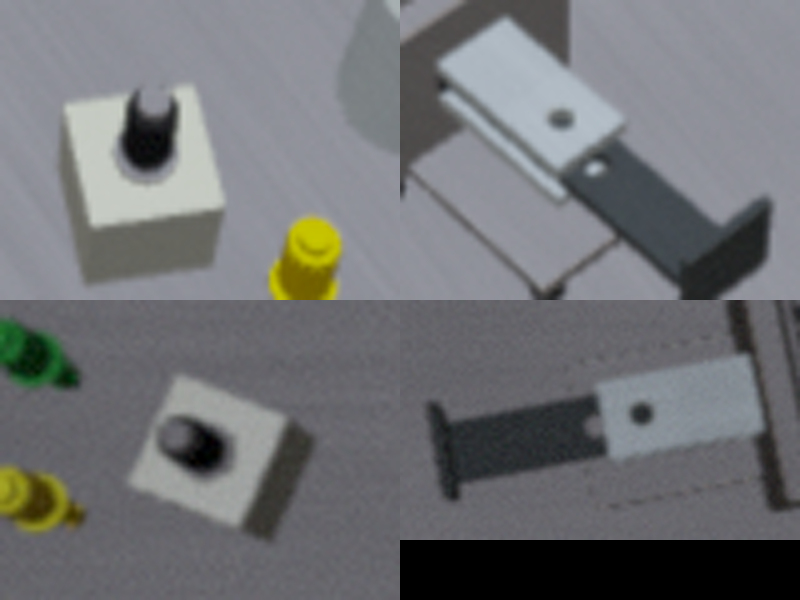

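The crop confirms the black-grip, steel-button pin in the white holder. The cassette is out: its hole shows beyond the fork's edge. The hole centre is at scene (284,203.5), top (290,226).

```bash
python3 - <<'E'
from h import *
s=cv2.imread("pics/scene0.png");t=cv2.imread("pics/top0.png")
def blobs(im,n,x,y,w,h,lo,hi):
    g=cv2.cvtColor(im,cv2.COLOR_BGR2GRAY)[y:y+h,x:x+w]; m=((g>=lo)&(g<=hi)).astype(np.uint8)
    nn,l,st,ce=cv2.connectedComponentsWithStats(m)
    for i in range(1,nn):
        if st[i,4]>8: print(n,st[i]+[x,y,0,0,0],ce[i]+[x,y])
def darkc(im,u,v,r):
    g=cv2.cvtColor(im,cv2.COLOR_BGR2GRAY).astype(float); yy,xx=np.mgrid[:420,:560]
    d=np.hypot(xx-u,yy-v); ref=np.median(g[(d>r)&(d<r+1.5)]); w=np.where(d<=r,np.clip(ref-g-15,0,None),0)
    return (w*xx).sum()/w.sum(),(w*yy).sum()/w.sum()
hs=darkc(s,284.2,203.5,4.5);ht=darkc(t,290,226,4.5)
print("hole",hs,ht,onz("scene",hs,.098),onz("top",ht,.098),two(hs,ht))
g=cv2.cvtColor(t,cv2.COLOR_BGR2GRAY)
def rect(x,y,w,h,th,z,name):
    m=(g[y:y+h,x:x+w]>th).astype(np.uint8)
    c=max(cv2.findContours(m,0,1)[0],key=cv2.contourArea)
    b=cv2.boxPoints(cv2.minAreaRect(c))+[x,y]; P=np.array([onz("top",p,z) for p in b])[:,:2]
    print(name,b.round(1).tolist(),P.round(4).tolist(),"centre",P.mean(0))
    for i in range(2): e=P[i+1]-P[i]; print("  len",np.hypot(*e),"ang",np.degrees(np.arctan2(e[1],e[0])))
print(g[226,255:330]); 
rect(270,205,60,40,125,.098,"ear"); 
print(g[204,135:185]);rect(135,185,45,40,140,.066,"holder")
# button tops
blobs(s,"sbut",330,303,25,30,135,180);
E
```

```text
hole (np.float64(283.7590027700831), np.float64(203.466297322253)) (np.float64(289.9701822197681), np.float64(225.99668691330757)) [ 0.55054962 -0.02278649  0.098     ] [ 0.54831719 -0.02589409  0.098     ] (array([ 0.54875017, -0.02596941,  0.09353846]), np.float64(0.00017314273127179325))
[ 60  57  58  47  47  47  47  47  47  49  40  49  48  47  46  45  42  46
  45  45  47  46  51  66  69 112 136 141 139 143 142 135 103  62  47  44
  40  62 109 136 141 141 143 140 142 139 140 135 139 142 142 142 140 142
 143 140 140 140 143 143 141 142 143 141 137 101  65  78  99 100 104 103
 103 102  81]
ear [[278.7, 218.5], [316.2, 211.0], [320.0, 230.2], [282.5, 237.7]] [[0.568, 0.0026], [0.5863, -0.0936], [0.5367, -0.1022], [0.5187, -0.0066]] centre [ 0.5524213 -0.049937 ]
  len 0.09792331440925482 ang -79.2481599451882
  len 0.0502637483496744 ang -170.21072894440843
[100  99 102  97 101 102 101 102 119 149 151 121  85  81  86  82  70  49
  28  27   8   1   7   9  35  80 105 144 160 157 162 161 163 157 144  97
  64  56  56  55  52  56  74  95 103 100 104 103 101 103]
holder [[140.4, 211.3], [150.4, 188.9], [171.5, 198.3], [161.6, 220.7]] [[0.5954, 0.3675], [0.6553, 0.3433], [0.6293, 0.2863], [0.5698, 0.3108]] centre [0.61244495 0.32697092]
  len 0.06461630123246204 ang -21.971381874588957
  len 0.06272448033719381 ang -114.57516625520263
sbut [330 303  25  27 232] [344.69827586 308.9137931 ]
sbut [332 316  14  11  46] [338.43478261 322.7173913 ]
```

```bash
python3 - <<'E'
from h import *
s=cv2.imread("pics/scene0.png");t=cv2.imread("pics/top0.png")
def dark(im,x,y,w,h,th=50):
    g=cv2.cvtColor(im,cv2.COLOR_BGR2GRAY)[y:y+h,x:x+w]; m=(g<th).astype(np.uint8)
    n,l,st,ce=cv2.connectedComponentsWithStats(m); i=1+st[1:,4].argmax(); print(st[i]); return ce[i]+[x,y]
ds=dark(s,328,300,28,34);dt=dark(t,140,188,32,32); print("grip",ds,dt,two(ds,dt),onz("top",dt,.092),onz("scene",ds,.092))
bs,bt=(340.5,309.6),(151.2,201); print("button",two(bs,bt),onz("top",bt,.122),onz("scene",bs,.122))
print("tab top edge",onz("top",(238.4,235.3),.125))
for nm,p in dict(hole=(.5485,-.0259,.098)).items():
  for q in (.03,.04,.05):
    d=np.array([.1788,-.984]); f=np.array(p[:2])-d*(.103+q); e=np.array([d[1],-d[0]])*.03
    print(q,f,[proj(n,[[*(f+k*e),.125] for k in(-1,1)]).round(1).tolist() for n in("top","scene")])
h=cv2.cvtColor(t,cv2.COLOR_BGR2HSV)
for nm,lo,hi in(("yel",20,35),("grn",45,85),):
    m=cv2.inRange(h[150:240,90:180],(lo,120,60),(hi,255,255)); M=cv2.moments(m,True); c=(M['m10']/M['m00']+90,M['m01']/M['m00']+150); print(nm,c,onz("top",c,.05))
print("glass",onz("top",(143,264),.11))
E
```

```text
[ 7 11 10 13 81]
[10 12 10  9 59]
grip [339.11111111 317.51851852] [155.10169492 204.54237288] (array([0.61151855, 0.3265138 , 0.0751333 ]), np.float64(9.104883887577955e-06)) [0.60866032 0.32137556 0.092     ] [0.61751399 0.33291191 0.092     ]
button (array([0.61266969, 0.32573652, 0.11465893]), np.float64(0.003451356942771928)) [0.61270486 0.32234534 0.122     ] [0.61398098 0.32963896 0.122     ]
tab top edge [0.52359628 0.10272253 0.125     ]
0.03 [0.5247196 0.104972 ] [[[235.4, 223.0], [239.6, 246.8]], [[309.8, 231.8], [326.6, 219.2]]]
0.04 [0.5229316 0.114812 ] [[[231.4, 223.8], [235.6, 247.6]], [[312.5, 234.2], [329.4, 221.5]]]
0.05 [0.5211436 0.124652 ] [[[227.4, 224.5], [231.6, 248.3]], [[315.3, 236.6], [332.1, 223.8]]]
yel (120.32727272727273, 214.35757575757577) [0.5902004 0.4264648 0.05     ]
grn (118.36842105263158, 184.73684210526315) [0.67129037 0.43545482 0.05      ]
glass [0.45614839 0.34104345 0.11      ]
```

```bash
cat >> h.py <<'E'
H=np.array([.5487,-.0258]); D=np.array([.1788,-.984])   # hole, cutter +y
def st(m=""):
    o=robot.observe(); print(m,"t",round(o["time"],2),"tcp",o["tool_pos"].round(4),"F",o["ft_force"].round(1),"w",round(o["gripper_width"],4),"gf",round(float(o["gripper_force"]),1)); return o
E
python3 - <<'E'
from h import *
Y=100.3
P=lambda dist,z:[*(H-D*dist),z]
print(robot.ik(P(.17,.30),[180,0,Y]),robot.ik(P(.17,.158),[180,0,Y]),robot.ik(P(.17,.30),[180,0,Y-180]))
robot.set_gripper(0.0)
robot.move_pose(P(.17,.28),[180,0,Y]); st()
robot.line_to(P(.17,.158),vel=.2); st("down")
print(robot.line_to(P(.106,.158),vel=.03,guard=11)); o=st("pushed")
print("dist",(H-o["tool_pos"][:2])@D)
E
```

```text
[ 1.30930206 -5.05671282 -5.90842393 89.14828889  0.         81.00930206] [  1.30930206  -3.53877567 -19.2596868   74.27908887   0.
  81.00930206] [  1.30930206  -5.05671282  -5.90842393  89.14828889   0.
 -98.99069794]
 t 3.48 tcp [0.5185 0.1408 0.28  ] F [ 0.2  0.5 -0.4] w -0.0 gf 0.0
down t 4.24 tcp [0.5189 0.1414 0.1592] F [-0.3  0.3  0.6] w -0.0001 gf 0.0
True
pushed t 5.87 tcp [0.5278 0.0876 0.1575] F [-0.2  1.8  0.8] w -0.0003 gf 0.0
dist 0.11536036197949459
```

```bash
python3 - <<'E'
from h import *
P=lambda dist,z:[*(H-D*dist),z]
print(robot.line_to(P(.108,.158),vel=.015,guard=16)); o=st("pushed")
print("dist",(H-o["tool_pos"][:2])@D)
robot.line_to(P(.13,.158),vel=.1); robot.line_to(P(.15,.26),vel=.3)
# pre-position toward the pin, clear of the view
robot.set_gripper(.06)
robot.move_pose([.6125,.326,.26],[180,0,110]);st()
t=robot.grab_frame("top");s=robot.grab_frame("scene");cv2.imwrite("pics/t1.png",t);cv2.imwrite("pics/s1.png",s)
k=lambda im,x,y,w,h,f:cv2.resize(im[y:y+h,x:x+w],(w*f,h*f),interpolation=cv2.INTER_CUBIC)
cv2.imwrite("pics/crop2.png",np.vstack([np.hstack([k(s,252,180,80,60,5),k(t,240,195,80,60,5)]),np.hstack([k(s,300,260,80,60,5),k(t,115,165,80,60,5)])]))
E
```

```text
True
pushed t 6.17 tcp [0.5274 0.0875 0.157 ] F [-1.   2.3  0.6] w -0.0 gf 0.0
dist 0.11525091290694844
 t 8.47 tcp [0.6124 0.3252 0.2601] F [-0.8 -0.1  0.4] w 0.06 gf 0.0
```

View pics/crop2.png

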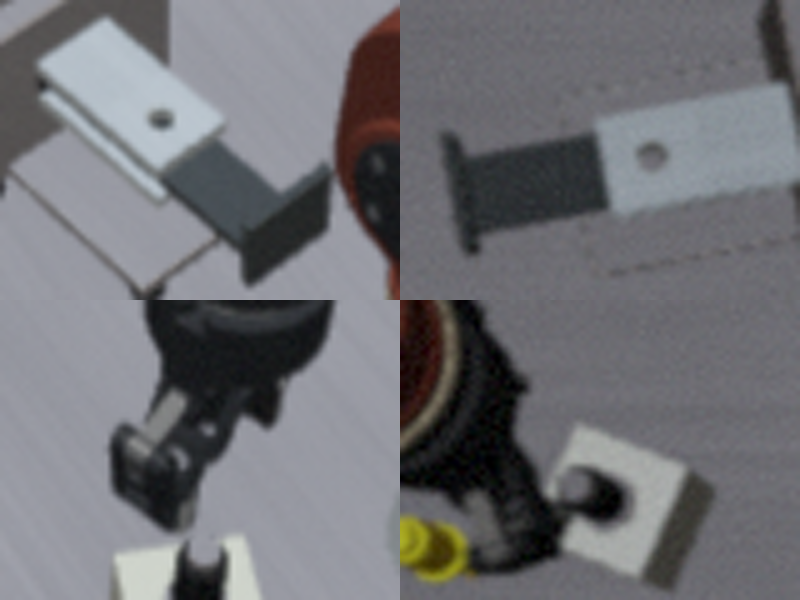

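The cassette is home: its tab moved in, floor light shows through the aligned hole at top crop (651,157), and a second push met the hard stop. Now the grasp.

```bash
python3 - <<'E'
from h import *
robot.line_to([.6125,.3262,.17],vel=.2)
print(robot.line_to([.6125,.3262,.149],vel=.06,guard=8)); st("down")
robot.set_gripper(0.0); st("grip")
robot.line_to([.6125,.3262,.25],vel=.15); st("lift")
robot.move_pose([*H,.31],[180,0,110]); o=st("over")
t=robot.grab_frame("top");s=robot.grab_frame("scene");cv2.imwrite("pics/t2.png",t);cv2.imwrite("pics/s2.png",s)
p=o["tool_pos"]
for n,im in(("scene",s),("top",t)): print(n,proj(n,[p-[0,0,.054],p-[0,0,.083],p-[0,0,.143],[*H,.098]]).round(1).tolist())
k=lambda im,x,y,w,h,f:cv2.resize(im[y:y+h,x:x+w],(w*f,h*f),interpolation=cv2.INTER_CUBIC)
cv2.imwrite("pics/crop3.png",np.hstack([k(s,240,110,80,120,5),k(t,230,180,80,120,5)]))
E
```

```text
False
down t 9.67 tcp [0.6123 0.3262 0.1486] F [ 0.4 -0.6 -0.1] w 0.0599 gf 0.0
grip t 10.09 tcp [0.6127 0.3263 0.1495] F [-1.1 -1.1  3.3] w 0.0229 gf 58.7
lift t 10.92 tcp [0.6121 0.3261 0.2486] F [ 0.2 -0.5 -0.9] w 0.0227 gf 58.8
over t 12.28 tcp [ 0.5489 -0.025   0.3097] F [ 0.7 -0.4 -1.6] w 0.0225 gf 58.8
scene [[283.3, 162.5], [283.4, 170.5], [283.6, 186.1], [283.8, 202.5]]
top [[291.5, 217.6], [291.1, 219.3], [290.4, 222.5], [289.9, 225.8]]
```

View pics/crop3.png

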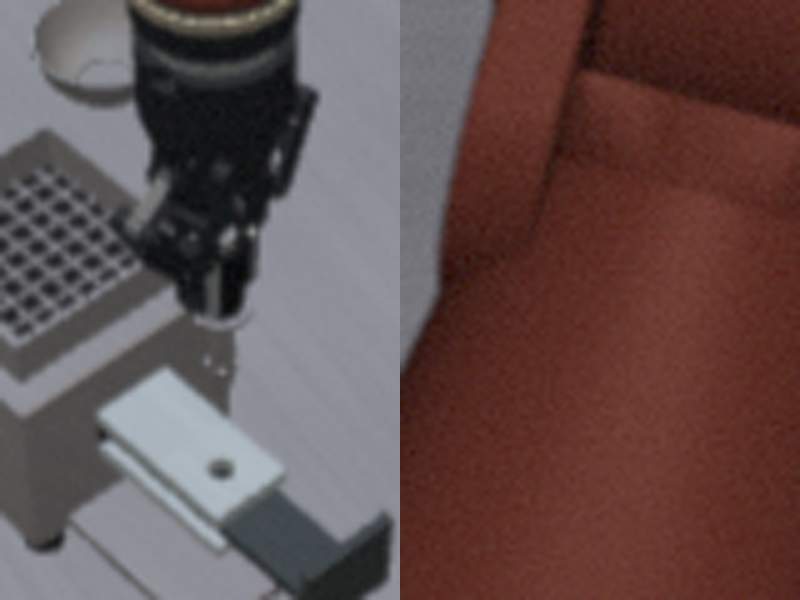

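Pin held upright, with the collar rim at scene (283.5,173) and the hole at (284,203). The arm hides it from the top view. I lower the nose to just above the hole and look closer.

```bash
python3 - <<'E'
from h import *
print(robot.line_to([.5490,-.0250,.248],vel=.1,guard=6)); o=st("near")
ims=[robot.grab_frame("scene").astype(np.float32) for _ in range(4)]
s=np.mean(ims,0);cv2.imwrite("pics/s3.png",s)
p=o["tool_pos"]
print("pin collar/ball/tip proj",proj("scene",[p-[0,0,.083],p-[0,0,.123],p-[0,0,.143]]).round(2).tolist())
print("cam",ray("scene",(280,200)))
k=cv2.resize(s[165:225,254:314],(600,600),interpolation=cv2.INTER_CUBIC)
cv2.imwrite("pics/crop4.png",k)
E
```

```text
False
near t 13.14 tcp [ 0.5492 -0.0251  0.2486] F [ 0.5  0.3 -2.7] w 0.0231 gf 58.8
pin collar/ball/tip proj [[283.49, 186.37], [283.64, 196.19], [283.71, 200.93]]
cam (array([1.01648668, 0.75824078, 1.21372069]), array([-0.32031669, -0.55057848, -0.77088297]))[ WARN:0@5.197] global loadsave.cpp:1063 imwrite_ Unsupported depth image for selected encoder is fallbacked to CV_8U.
```

View pics/crop4.png

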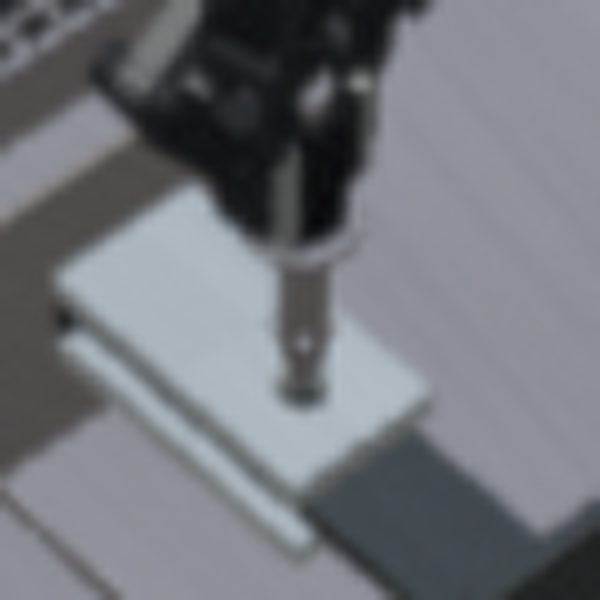

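The nose is laterally over the hole: tip at about (284.3,202), hole centre at (284.3,203.4). Lowering under a force guard.

```bash
python3 - <<'E'
from h import *
x,y=.5490,-.0250
f0=st("free")["ft_force"]
for z in (.238,.233,.228,.225,.221):
    g=robot.line_to([x,y,z],vel=.02,guard=6); robot.pause(.15); o=st(f"{z} {g}"); print("  dF",(o["ft_force"]-f0).round(1),o["torque"].round(2))
    if g: break
E
```

```text
free t 13.34 tcp [ 0.5493 -0.0251  0.2488] F [-0.4 -0.2 -2.2] w 0.023 gf 58.8
0.238 False t 14.14 tcp [ 0.5491 -0.025   0.2382] F [-0.3 -0.2 -2.2] w 0.0225 gf 58.8
  dF [ 0.1  0.1 -0. ] [-0.02  0.04  0.03]
0.233 False t 14.69 tcp [ 0.549 -0.025  0.233] F [ 0.3 -1.1 -1.7] w 0.0226 gf 58.8
  dF [ 0.6 -0.8  0.4] [-0.18  0.06  0.03]
0.228 False t 15.24 tcp [ 0.5489 -0.0252  0.2278] F [-0.9 -4.1 -3.3] w 0.0225 gf 58.9
  dF [-0.5 -3.9 -1.1] [-0.98  0.07  0.02]
0.225 False t 15.69 tcp [ 0.549  -0.0251  0.2248] F [ 1.  -4.7 -3. ] w 0.0228 gf 59.0
  dF [ 1.3 -4.4 -0.8] [-1.24 -0.05 -0.04]
0.221 True t 16.06 tcp [ 0.5492 -0.0255  0.2233] F [-0.5 -0.7  6.3] w 0.0225 gf 59.8
  dF [-0.1 -0.4  8.5] [-0.33  0.11 -0.01]
```

```bash
python3 - <<'E'
from h import *
for y in(-.0255,-.0260,-.0265):
    robot.line_to([.549,y,.2245],vel=.02); robot.pause(.2); o=st(f"y {y}"); print(o["torque"].round(2))
E
```

```text
y -0.0255 t 16.52 tcp [ 0.549  -0.0254  0.2243] F [ 1.2 -0.8 -1.8] w 0.0228 gf 59.0
[-0.41 -0.21  0.01]
y -0.026 t 16.98 tcp [ 0.5489 -0.0259  0.2244] F [-1.2 -0.3 -1.6] w 0.0228 gf 58.9
[ 0.02  0.04 -0.04]
y -0.0265 t 17.43 tcp [ 0.549  -0.0265  0.2245] F [ 0.2  0.5 -1.7] w 0.0228 gf 58.9
[-0.02  0.02  0.03]
```

```bash
python3 - <<'E'
from h import *
robot.line_to([.549,-.0262,.2233],vel=.02,guard=5); st()
robot.set_gripper(.06); st("open")
robot.line_to([.549,-.0262,.305],vel=.12); robot.set_gripper(0.); st("up")
s=np.mean([robot.grab_frame("scene") for _ in range(4)],0).astype(np.uint8)
cv2.imwrite("pics/crop5.png",cv2.resize(s[145:225,244:324],(600,600),interpolation=cv2.INTER_CUBIC))
a=np.array([.549,-.026]); print(proj("scene",[[*a,.196],[*a,.166],[*a,.140],[*a,.098]]).round(1).tolist())
E
```

```text
t 17.68 tcp [ 0.5491 -0.0262  0.2235] F [0.7 0.2 0.2] w 0.0228 gf 59.3
open t 18.12 tcp [ 0.549  -0.0262  0.2233] F [ 0.2 -0.1  0.2] w 0.06 gf 0.0
up t 19.56 tcp [ 0.549  -0.0262  0.305 ] F [-0.3 -0.1 -0.3] w 0.0005 gf 0.0
[[283.3, 178.4], [283.4, 186.0], [283.5, 192.4], [283.6, 202.5]]
```

View pics/crop5.png

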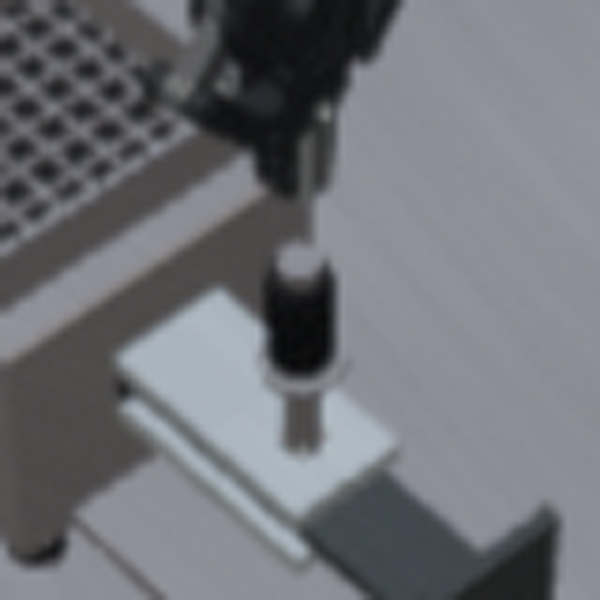

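The pin stands upright on its balls in the fork, with the button at (283.8,179.3), where it should be. Now pressing.

```bash
python3 - <<'E'
from h import *
x,y=.549,-.0260
robot.line_to([x,y,.275],vel=.1); st("above")
g=False
for z in (.266,.2625,.255,.245,.235,.227,.223,.2215):
    g=robot.line_to([x,y,z],vel=.02,guard=14); o=st(f"{z} {g}")
    if g or o["ft_force"][2]>17: break
E
```

```text
above t 20.21 tcp [ 0.5488 -0.0259  0.2748] F [-0.4 -0.8  0.5] w -0.0004 gf 0.0
0.266 False t 20.81 tcp [ 0.5492 -0.0261  0.2665] F [ 0.5 -1.1  4.2] w 0.0001 gf 2.1
0.2625 False t 21.13 tcp [ 0.5487 -0.0259  0.2619] F [-0.4  0.8  0.4] w -0.0 gf 0.0
0.255 False t 21.66 tcp [ 0.5489 -0.026   0.2549] F [-0.1  0.5  1.3] w -0.0001 gf 0.0
0.245 False t 22.31 tcp [ 0.5489 -0.026   0.2449] F [-0.5 -0.5  0.7] w -0.0002 gf 0.0
0.235 False t 22.96 tcp [ 0.549  -0.026   0.2349] F [ 0.3 -0.7 -0.3] w -0.0004 gf 0.0
0.227 False t 23.51 tcp [ 0.5489 -0.026   0.2269] F [-0.7  0.4 -0.6] w 0.0003 gf 0.0
0.223 False t 23.86 tcp [ 0.5492 -0.026   0.2237] F [-2.4  0.3  7.4] w 0.0001 gf 3.4
0.2215 False t 24.11 tcp [ 0.5493 -0.026   0.2228] F [-3.3  0.2 10.8] w -0.0005 gf 5.5
```

```bash
python3 - <<'E'
from h import *
x,y=.549,-.0260
g=robot.line_to([x,y,.2205],vel=.01,guard=6); st(f"{g}"); robot.pause(.2); st()
robot.line_to([x,y,.30],vel=.12); robot.line_to([x-.05,y+.02,.33],vel=.2); robot.pause(.3); st("up")
s=np.mean([robot.grab_frame("scene") for _ in range(4)],0).astype(np.uint8); cv2.imwrite("pics/s6.png",s)
cv2.imwrite("pics/crop6.png",cv2.resize(s[145:225,244:324],(600,600),interpolation=cv2.INTER_CUBIC))
a=np.array([.549,-.026]); print(proj("scene",[[*a,.154],[*a,.149],[*a,.124],[*a,.098]]).round(1).tolist())
E
```

```text
False t 24.36 tcp [ 0.5494 -0.026   0.2223] F [-4.1  0.5 13.8] w 0.0002 gf 6.8
 t 24.56 tcp [ 0.5494 -0.026   0.2223] F [-3.   1.8 13.6] w 0.0004 gf 6.7
up t 26.13 tcp [ 0.4992 -0.0062  0.3292] F [-0.   0.   0.4] w 0.0003 gf 0.0
[[283.4, 189.0], [283.4, 190.2], [283.5, 196.3], [283.6, 202.5]]
```

View pics/crop6.png

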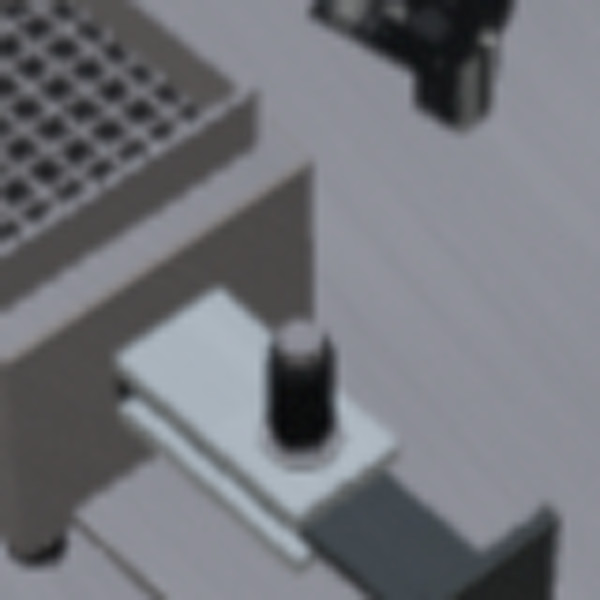

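The collar sits on the fork at about (284,205), with the button top at (284,190), as expected with the button out. I confirm with a light touch on the button and check the bystanders.

```bash
python3 - <<'E'
from h import *
x,y=.549,-.0260
robot.line_to([x,y,.24],vel=.2); robot.pause(.2); robot.line_to([x,y,.229],vel=.05); robot.pause(.2); f0=robot.observe()["ft_force"][2]
for z in (.2275,.2265,.2258):
    robot.line_to([x,y,z],vel=.01); F=[]
    for _ in range(6): robot.pause(.03); F.append(robot.observe()["ft_force"][2])
    print(z,robot.observe()["tool_pos"][2].round(4),np.mean(F)-f0)
    if np.mean(F)-f0>2: break
robot.line_to([x,y,.30],vel=.15); robot.move_pose([.40,.05,.36],[180,0,110]); robot.pause(.2); st()
a=cv2.imread("pics/top0.png"); b=robot.grab_frame("top"); a2=cv2.imread("pics/scene0.png"); b2=robot.grab_frame("scene")
for nm,A,B,(u,v,w,h) in(("opener t",a,b,(180,140,75,45)),("bowl t",a,b,(410,255,55,55)),("glass t",a,b,(125,245,50,40)),("opener s",a2,b2,(240,275,45,75)),("bowl s",a2,b2,(240,100,40,40)),("glass s",a2,b2,(375,270,45,55))):
    d=cv2.absdiff(cv2.GaussianBlur(A,(3,3),0),cv2.GaussianBlur(B,(3,3),0))[v:v+h,u:u+w]; print(nm,d.max(),d.mean().round(2))
E
```

```text
0.2275 0.2275 0.47583734042086134
0.2265 0.2267 2.3760160270227004
 t 30.31 tcp [0.4006 0.0495 0.359 ] F [ 0.4 -0.2  0.1] w 0.0002 gf 0.0
opener t 12 6.15
bowl t 10 5.93
glass t 74 6.84
opener s 7 3.23
bowl s 5 3.29
glass s 5 3.37
```

```bash
python3 -c "
from plant import robot
print(robot.job_done())"
```

```text
the job is handed in; nothing more can be done
None
```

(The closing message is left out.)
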